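# Set the large check weight on the balance with the tongs

### The arm

A 6-joint arm with a two-finger parallel gripper is mounted at the origin on a cart in front of the work surface, level with it; the furniture and walls round the work are solid. World frame = base frame: x ahead of the robot, y to its left, z up, the work surface at z = 0. Lengths are in m, angles in rad, forces in N, time in s.
With the tool pointing down it reaches from about 0.4 to 0.825 m from the base axis. Payload 7 kg.
Tool frame: the origin (TCP) lies midway between the tips of the shut fingers; the grasp point (between the pads) lies arm.hold_point_z behind it (arm.hold_point_z is the distance from the TCP to the grasp point, in m); z points along the fingers, y is the line along which they close (so a half turn about z gives the same grasp; the last joint's range is limited). The gripper opens to 88 mm and grips with 3 to 60 N. Pads are 19 mm wide; open, the fingers measure 130 mm over their backs; the gripper's body (78 mm by 193 mm) begins 47 mm behind the grasp point.
Start: joints at [1.587, 0.359, 0.012, 0, -1.224, -0.288], TCP at [0.181, 0.65, 0.227] pointing down, gripper open.
Joint ranges: [-3.07, 3.07], [-1.43, 2.12], [-1.02, 1.25], [-3.03, 1.67], [-3.05, -0], [-3.03, 3.03]. Speed limits (rad/s): [2.39, 2.39, 3.01, 3.14, 3.14, 3.14].

### API

Orientations are given as [roll, pitch, yaw] about the fixed x, y, z axes, in that order (R = Rz(yaw) Ry(pitch) Rx(roll)).
In Python, from station import arm gives the robot as it stands.
- The arm moves only by the shell command python3 -m crank 'ROWS' [OPENING] [FORCE]. ROWS is JSON, a list that holds one entry, the list of rows, each a list of 4 numbers: the shift along the tool's x, y, z in units of 25 mm (1.0 is 25 mm), then the turn about the tool's z in units of 5 degrees (1.0 is 5 degrees). A call has 1 to 12 rows; each row is the pose to reach, as a shift and turn from the pose commanded when the call began, along the tool's axes at that moment; what a row does not reach only later rows make up. A row lasts 1/8 s, in which the tool goes at most 62.5 mm and 10.7 degrees, less where a joint would pass 70% of its speed; a pose out of reach is approached as far as the arm can. A call with a gripper value outside its range is refused whole. OPENING is the closure, from 0 (fully open) to 1 (shut), set as the call begins (- or left out, the last holds). The fingers move at their own pace and stop on an object; FORCE is the grip in N (left out, the last holds). Time passes only in rows, so rows that repeat a pose let the fingers close. It gives the time, the measured TCP pose, the force, the opening and the grip force at its end, in the units of the state.
- arm.get_state(): the state, without advancing time (a new reading comes with each control period).
- arm.grab_frame(name): name is "scene" or "top"; returns (picture, depth): 384x512x3 uint8, red, green, blue; 384x512 float32, m along the optical axis (not along the pixel's ray), 0 where there is no reading.
- arm.get_calibration(name): a dict with "mtx" (3x3 intrinsics, pixels), "k1" (the pictures are not rectified: a ray, as slopes to the right and down, at radius r is drawn at 1 + k1 r^2 times it, then the intrinsics apply), "R" (3x3) and "t" (3): a world point X has camera coordinates R X + t. Camera axes: x right, y down, z forward; pixel columns grow to the right and rows downward; lengths in m; the calibration is good to about 2 mm. A picture is of the moment at which its call begins. get_calibration takes no time and is no camera call.
- arm.job_done(): hands the job in; it is judged then, once.
Trained networks look in the newest picture that a camera, given by its name, has taken for a name from the list of things; names that differ only in an ending like _2 or _b are one class to them, and where a whole thing is asked for, a point or a joint stands for the part that bears it (a point fixed in the world has none). Each returns a list of dicts, best first, with "score" (0 to 1); they miss things now and then, are a little off and sometimes report something else, mostly with a low value. They report only what shows in the picture. A call takes as long as a camera call. They do not tell look-alikes from the thing itself.
- arm.recognise(thing, camera): "extent" ([left, top, width, height] in pixels, round what is visible of it).
- arm.trace(thing, camera): "mask" (384x512 bool, what is visible of it) and "extent" ([left, top, width, height] in pixels, round what is visible of it).
The state is a dict: "t": time; "q": joint angles; "qd": joint speeds; "joint_efforts": joint torques, N m; "eef_pos": TCP position; "ee_rot": TCP orientation; "force": force on the tool from outside, world axes, zero at the start; "moment": the same for the moment, N m; "width": finger opening in m; "gripper_force": force on a finger pad.
Only numpy, scipy, OpenCV 4.12 (cv2) and the standard library are available. Lean on these libraries where they do the work, as an engineer would, in place of code of your own. Each camera call takes 0.05 s, during which the arm holds its last target. There are 200 camera calls.

### The job

Check the balance: use the sprung tongs to take the largest of the three steel check weights from the black stand and set it upright in the middle of the balance's round pan, without the gripper itself ever touching a weight. Leave the two smaller weights standing in their places, and afterwards lay the tongs flat on the table top and let go of them.

Things in the scene. Friction and masses are not known exactly. Their poses are not given: they have to be found in the camera images.
- tongs: Sprung steel tongs, 90 g, flat, 158 mm long. Origin: on the underside midway between the finger rests; x to the jaws, z up. Rests: black plates on the outsides of the arms, 30 mm long (x -15 to 15 mm), 22 mm high, 57 mm across when free, pushing back 8 N there, 11 N at 50 mm, 15 N at 42 mm; they balance here. Held at 48 to 51 mm the jaws are still open. Spring housing 24 mm across, 19 mm high, axis at x = -79 mm.
- tongs_jaws (a point): Point midway between the jaws, 57 mm ahead of the tongs' origin, 7 mm above their underside; axes as the tongs'. Jaws: flat black rubber faces 22 mm long, 1 to 13 mm above the underside, each 4 mm thick. Gap 45 mm when free, 34 mm with 50 mm across the finger rests, 18 mm (shut on the large weight) with 42 mm. Squeezing the rests with 25 to 60 N holds the weight firmly.
- weight_large: The largest of three plain steel check weights of like shape (50 g): a cylinder 18 mm across and 24 mm high, then a narrow neck 8 mm across and a knob 12.6 mm across on top, 36 mm high over all. Origin: centre of its underside, z up. It stands on one of the three places of the stand; the two other weights are 15 mm across, 27 mm high and 11 mm across, 20 mm high.
- weight_medium: The middle check weight, 15 mm across, 27 mm high; leave it. Origin: centre of its underside, z up.
- weight_small: The smallest check weight, 11 mm across, 20 mm high; leave it. Origin: centre of its underside, z up.
- stand: Low black slab fixed to the table, 46 mm (x) by 166 mm (y), 10 mm high, on which the three weights stand in a row along its y axis, 55 mm apart. Origin: centre of its underside; the side facing the robot looks along its -x axis, and the tongs go in from that side. Between stand and balance the dark injector stands at the back, solid, from about 0.58 m ahead of the robot, 0.13 m tall: carry round in front of it.
- pan (a point): Centre of the top face of the balance's round steel pan, 80 mm across, 30 mm above the table; x and y as the balance's. The balance is a flat white housing fixed to the table, 115 mm (x) by 120 mm (y), 22 mm high, with a dark display along its -x edge, which faces the robot; the pan centre lies 12 mm behind (+x of) the housing's centre.
Mind the look-alikes: they are no part of the job. Leave any brown or red look-alike of the weight_large alone.

How it is judged:
By the outcome, as a careful person would: the job done as asked, in the order asked, and still so for the second after the job is handed in, with the robot touching nothing.
It also fails if it takes over 54 s, if anything falls off the work surface, if the arm or the gripper's body presses on something with over 40 N, if the wrist force passes 120 N, or if a joint passes its speed limit or range.

## Working session

There is one attempt and no reset: what is moved stays moved. The work goes in short steps, Python scripts to look and compute and a shell command to move; the robot and the scene stay as the last step left them, time stands still between calls to the robot, and variables do not carry over. Pictures are saved under pics/ and viewed, at most 10 in all, crops included, and the job is handed in when it is done.

```bash
mkdir -p pics; ls
cat > h.py <<'E'
import numpy as np, cv2
from station import arm
def pix2world(cam,u,v,d):
    c=arm.get_calibration(cam);K=np.array(c["mtx"]);R=np.array(c["R"]);t=np.array(c["t"])
    u=np.atleast_1d(u).astype(float);v=np.atleast_1d(v).astype(float)
    p=cv2.undistortPoints(np.stack([u,v],1)[:,None],K,np.array([c["k1"],0,0,0,0.]))[:,0]
    d=np.atleast_1d(d)
    return (np.c_[p*d[:,None],d]-t)@R
def cloud(cam,depth):
    v,u=np.mgrid[:384,:512]
    return pix2world(cam,u.ravel(),v.ravel(),depth.ravel().astype(float)).reshape(384,512,3)
def world2pix(cam,X):
    c=arm.get_calibration(cam);R=np.array(c["R"])
    return cv2.projectPoints(np.atleast_2d(X).astype(float),cv2.Rodrigues(R)[0],np.array(c["t"],float),np.array(c["mtx"]),np.array([c["k1"],0,0,0,0.]))[0][:,0]
E
python3 - <<'E'
from h import *
print(arm.get_state(), arm.hold_point_z)
for n in("top","scene"):
    p,d=arm.grab_frame(n); np.savez(f"{n}0.npz",p=p,d=d); cv2.imwrite(f"pics/{n}0.png",p[:,:,::-1])
    C=cloud(n,d)
    for th in("tongs","weight_large","weight_medium","weight_small","stand","pan","balance"):
        try:r=arm.trace(th,n)
        except Exception as e: print(n,th,e);continue
        for q in r[:4]:
            m=q["mask"]&(d>0);P=C[m]
            print(n,th,round(q["score"],2),np.round(q["extent"]),m.sum(),np.round(np.median(P,0),4) if len(P) else "", np.round(P[:,2].max(),3) if len(P) else "")
E
```

```text
pics
{'t': 0.0, 'q': array([ 1.58709090e+00,  3.59384760e-01,  1.10388448e-02, -3.56489191e-04,
       -1.22407664e+00, -2.88118672e-01]), 'qd': array([ 2.88546637e-05,  7.69935685e-04,  2.23393942e-04, -1.03003305e-03,
        7.41258825e-04,  6.44414063e-05]), 'joint_efforts': array([-1.53086468e-03, -5.82713270e+01,  2.93062896e+01,  6.99726686e+00,
        6.84000668e-03, -1.57679519e-04]), 'eef_pos': array([0.18111058, 0.6497364 , 0.2256142 ]), 'ee_rot': array([ 3.13993822e+00, -1.40832018e-04, -2.71945399e-01]), 'force': array([ 0.46785446, -0.35374099,  0.54558957]), 'moment': array([-0.05850941,  0.03002655,  0.01770987]), 'gripper_force': 0.0, 'width': 0.0878745986116409} 0.0188
top tongs 0.67 [269. 200.  16.  58.] 104 [0.4048 0.0234 0.0155] 0.025
top weight_large 0.52 [172. 184.   8.   4.] 48 [0.5714 0.2644 0.0351] 0.05
top weight_large 0.52 [204. 201.   8.   7.] 40 [0.5244 0.1913 0.031 ] 0.042
top weight_large 0.36 [200. 183.  10.   8.] 33 [0.5733 0.194  0.0327] 0.039
top stand 0.87 [121. 179.  73.  21.] 1084 [0.5675 0.3217 0.0092] 0.047
top pan 0.8 [332. 187.  51.  50.] 2116 [ 0.5194 -0.1762  0.0232] 0.036
top pan 0.66 [262. 204.  21.  54.] 161 [0.4073 0.0283 0.0149] 0.025
top balance it knows: pan, stand, tongs, tongs_jaws, weight_large, weight_medium, weight_small
scene tongs 0.86 [272. 197.  54.  36.] 805 [0.4609 0.0339 0.0091] 0.024
scene weight_large 0.52 [217. 207.   6.  23.] 135 [0.5192 0.1974 0.0192] 0.038
scene weight_large 0.51 [171. 206.  12.  17.] 127 [0.5667 0.2699 0.0276] 0.046
scene weight_medium 0.52 [120. 222.  11.  17.] 81 [0.5591 0.3785 0.0247] 0.039
scene stand 0.68 [107. 215.  87.  30.] 1058 [0.5562 0.3297 0.01  ] 0.017
scene stand 0.38 [169. 205.  14.  14.] 134 [0.5669 0.2699 0.0279] 0.047
scene pan 0.62 [327. 167.  69.  31.] 1384 [ 0.5009 -0.1632  0.0223] 0.033
scene balance it knows: pan, stand, tongs, tongs_jaws, weight_large, weight_medium, weight_small
```

Run:
```python
import cv2
t=cv2.imread("pics/top0.png");s=cv2.imread("pics/scene0.png")
# crop 100..400,150..280 magnified
cv2.imwrite("pics/top0c.png",cv2.resize(t[165:295,105:405],(800,347),interpolation=cv2.INTER_CUBIC))
cv2.imwrite("pics/scene0c.png",cv2.resize(s[150:260,95:405],(800,284),interpolation=cv2.INTER_CUBIC))
a=cv2.imread("pics/top0c.png");b=cv2.imread("pics/scene0c.png")
cv2.imwrite("pics/c0.png",cv2.vconcat([a[:312],b]))
```

```text
(no output)
```

View pics/c0.png

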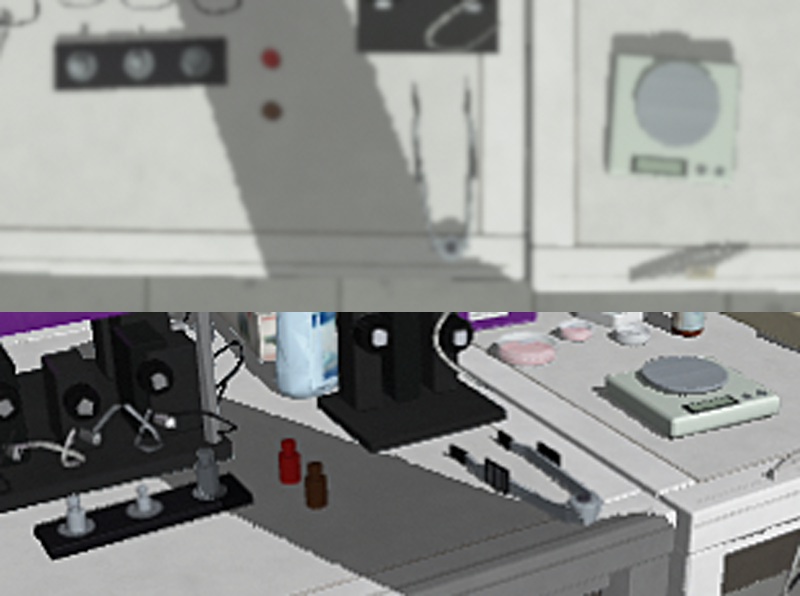

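View pics/top0.png

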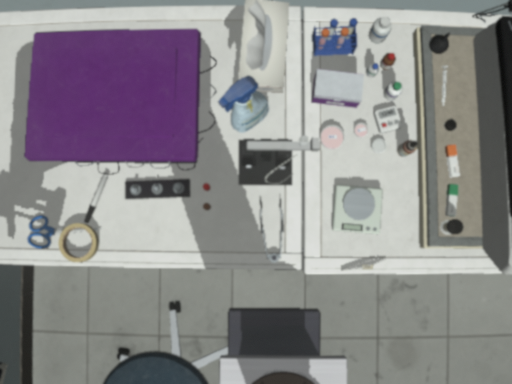

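Top view shows the stand at (157,188), with the large weight rightmost at about (178,188). The red and brown look-alikes are at (207,187) and (207,206). The tongs lie at u 260–285, v 195–260 with the jaws up (+x), and the pan is at (358,204). Next I'll measure these more closely.

Run:
```python
from h import *
T=np.load("top0.npz");S=np.load("scene0.npz")
Ct=cloud("top",T["d"]);Cs=cloud("scene",S["d"])
def onplane(cam,uv,z):
    c=arm.get_calibration(cam);R=np.array(c["R"]);t=np.array(c["t"]);o=-R.T@t
    P=pix2world(cam,uv[:,0],uv[:,1],np.ones(len(uv)));r=P-o
    return o+r*((z-o[2])/r[:,2])[:,None]
for n,C in(("top",Ct),("scene",Cs)):
    # table z check
    def sel(x0,x1,y0,y1,z0,z1): 
        return C[(C[...,0]>x0)&(C[...,0]<x1)&(C[...,1]>y0)&(C[...,1]<y1)&(C[...,2]>z0)&(C[...,2]<z1)]
    print(n,"table z",np.median(sel(.43,.5,.1,.2,-.03,.03)[:,2]))
    for nm,y in(("L",.267),("S",.322),("M",.377)):
        P=sel(.53,.6,y-.02,y+.02,.017,.06);print(nm,len(P),np.round(P.mean(0),4) if len(P) else'', np.round([P.min(0),P.max(0)],3).tolist() if len(P) else '')
    P=sel(.42,.62,-.28,-.08,.026,.05);print("pan",len(P),np.round(P.mean(0),4),np.round((P.min(0)+P.max(0))/2,4),np.round(np.ptp(P,axis=0),3))
    P=sel(.36,.57,-.04,.1,.006,.03);print("tongs",len(P),np.round(P.min(0),3),np.round(P.max(0),3))
    print(np.round(P[np.argsort(P[:,0])][::max(1,len(P)//45)],3).tolist())
    P=sel(.55,.62,-.05,.2,.08,.2);print("inj",len(P),np.round(P.min(0),3) if len(P) else'',np.round(P.max(0),3) if len(P) else '')
    P=sel(.55,.75,.15,.45,.06,.4);print("back",len(P),np.round(P.min(0),3) if len(P) else'',np.round(P.max(0),3) if len(P) else '')
# stand: dark pixels in top
m=(T["p"].max(2)<70).astype(np.uint8); m[:175]=0;m[203:]=0;m[:,:115]=0;m[:,198:]=0
m=cv2.morphologyEx(m,cv2.MORPH_CLOSE,np.ones((9,9)))
c=max(cv2.findContours(m,0,2)[0],key=cv2.contourArea)
W=onplane("top",c[:,0].astype(float),.010);r=cv2.minAreaRect(W[:,:2].astype(np.float32)*1000);print("stand rect mm",r)
r=arm.trace("pan","top")[0];c=max(cv2.findContours(r["mask"].astype(np.uint8),0,2)[0],key=cv2.contourArea)
W=onplane("top",c[:,0].astype(float),.022);print("bal rect",cv2.minAreaRect(W[:,:2].astype(np.float32)*1000))
```

```text
top table z -0.0009964803025934567
L 47 [0.5726 0.2649 0.0374] [[0.565, 0.258, 0.021], [0.583, 0.274, 0.05]]
S 16 [0.5695 0.3215 0.0242] [[0.566, 0.317, 0.017], [0.574, 0.325, 0.033]]
M 27 [0.5627 0.376  0.0305] [[0.557, 0.371, 0.018], [0.568, 0.385, 0.042]]
pan 783 [ 0.5317 -0.1816  0.0293] [ 0.5183 -0.1814  0.0311] [0.106 0.11  0.01 ]
tongs 280 [ 0.39  -0.034  0.006] [0.547 0.098 0.026]
[[0.39, 0.026, 0.012], [0.392, 0.023, 0.011], [0.393, 0.026, 0.02], [0.395, 0.018, 0.016], [0.397, 0.043, 0.013], [0.398, 0.028, 0.019], [0.4, 0.043, 0.014], [0.4, 0.026, 0.016], [0.4, 0.024, 0.021], [0.402, 0.011, 0.012], [0.403, 0.021, 0.017], [0.405, 0.043, 0.014], [0.405, 0.023, 0.015], [0.405, 0.026, 0.02], [0.407, 0.038, 0.014], [0.407, 0.036, 0.017], [0.41, 0.046, 0.012], [0.41, 0.011, 0.014], [0.414, 0.046, 0.011], [0.419, 0.048, 0.015], [0.427, 0.048, 0.012], [0.432, 0.048, 0.015], [0.439, 0.051, 0.013], [0.444, 0.011, 0.013], [0.451, 0.053, 0.009], [0.456, 0.053, 0.011], [0.459, 0.009, 0.011], [0.464, 0.058, 0.021], [0.466, 0.056, 0.012], [0.469, 0.006, 0.018], [0.471, 0.007, 0.023], [0.47
[... 1562 characters left out ...]
 0.059, 0.022], [0.476, 0.01, 0.011], [0.478, 0.007, 0.016], [0.482, 0.062, 0.02], [0.483, 0.008, 0.01], [0.486, 0.009, 0.007], [0.489, 0.06, 0.006], [0.492, 0.01, 0.011], [0.497, 0.062, 0.013], [0.503, 0.061, 0.01], [0.51, 0.062, 0.01], [0.517, 0.009, 0.01], [0.523, 0.013, 0.014], [0.526, 0.06, 0.007], [0.531, 0.013, 0.01], [0.538, 0.063, 0.013], [0.542, 0.014, 0.011]]
inj 206 [ 0.578 -0.005  0.08 ] [0.62  0.106 0.113]
back 5714 [0.594 0.15  0.06 ] [0.75 0.45 0.27]
stand rect mm ((569.0155029296875, 319.49127197265625), (39.98774337768555, 158.56613159179688), 2.5352628231048584)
bal rect ((519.3070678710938, -177.91195678710938), (121.43119812011719, 113.33787536621094), 84.37796020507812)
```

```bash
cat >> h.py <<'E'
def go(x,y,z,yaw=None):
    from scipy.spatial.transform import Rotation as Ro
    s=arm.get_state();R=Ro.from_euler("xyz",s["ee_rot"])
    d=R.inv().apply(np.array([x,y,z])-s["eef_pos"])/.025
    yw=s["ee_rot"][2]; dy=0 if yaw is None else -np.degrees((yaw-yw+np.pi)%(2*np.pi)-np.pi)/5
    print("rows",np.round(d,3),"turn",round(dy,3),"rot",np.round(s["ee_rot"],3),"pos",np.round(s["eef_pos"],4),"t",round(s["t"],2),"w",round(s["width"],4))
E
python3 -c "
from h import *
go(.479,.0335,.12,.06)"
```

```text
rows [18.097 20.565  4.262] turn -3.802 rot [-3.142  0.    -0.272] pos [0.1812 0.6502 0.2266] t 0.75 w 0.0878
```

```bash
python3 -m crank '[[[9,10.25,1,-2],[9,10.25,1,-2],[9,10.25,1,-2],[9,10.25,1,-2],[18.1,20.55,4.25,-3.8],[18.1,20.55,4.25,-3.8],[18.1,20.55,4.25,-3.8],[18.1,20.55,4.25,-3.8],[18.1,20.55,4.25,-3.8],[18.1,20.55,4.25,-3.8],[18.1,20.55,4.25,-3.8],[18.1,20.55,4.25,-3.8]]]' 0
python3 -c "
from h import *
go(.479,.0335,.12,.06)"
```

```text
t: 2.25
eef_pos: [0.4795, 0.0303, 0.1194]
ee_rot: [3.141, 0.002, 0.055]
force: [-0.4, 0.1, -0.1]
width: 0.0877
gripper_force: 0.0
rows [-0.014 -0.128 -0.026] turn -0.063 rot [3.141e+00 2.000e-03 5.500e-02] pos [0.4795 0.0303 0.1194] t 2.25 w 0.0877
```

```bash
python3 -m crank '[[[0,0,2.3,0],[0,0,4,0],[0,0,4,0],[0,0,4.6,0],[0,0,4.6,0]]]' 0
python3 - <<'E'
from h import *
p,d=arm.grab_frame("scene");cv2.imwrite("pics/a1.png",cv2.resize(p[160:260,240:360,::-1],(720,600),interpolation=cv2.INTER_CUBIC))
go(.479,.0335,.004,.06)
E
```

```text
t: 2.88
eef_pos: [0.4797, 0.0345, 0.0065]
ee_rot: [-3.141, -0.001, 0.061]
force: [1.2, -0.2, 0.4]
width: 0.0877
gripper_force: 0.0
rows [-0.042  0.04   0.113] turn 0.009 rot [-3.141e+00 -1.000e-03  6.100e-02] pos [0.48   0.0345 0.0068] t 2.92 w 0.0876
```

View pics/a1.png

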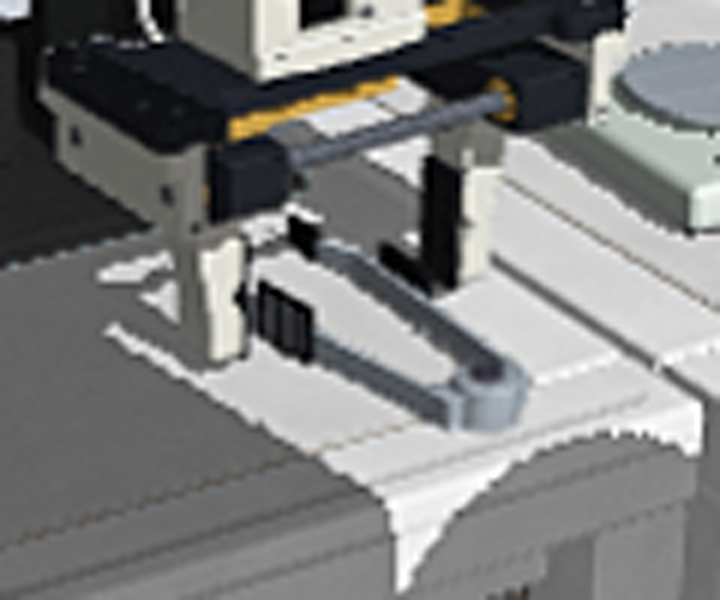

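Fingers straddle the rests, at (250,320) and (420,270) in the crop. I'll lower slightly and close to 50 mm.

```bash
python3 -m crank '[[[0,0,0.1,0],[0,0,0.1,0],[0,0,0.1,0],[0,0,0.1,0],[0,0,0.1,0],[0,0,0.1,0],[0,0,0.1,0]]]' 0.435 35
```

```text
t: 3.8
eef_pos: [0.4795, 0.0339, 0.003]
ee_rot: [-3.142, -0.001, 0.06]
force: [1.2, -0.8, 3.9]
width: 0.0495
gripper_force: 12.0
```

```bash
python3 -m crank '[[[0,0,-1,0],[0,0,-2.5,0],[0,0,-2.5,0]]]' 
python3 -c "
from h import *
go(.442,.259,.065,.055)"
```

```text
t: 4.18
eef_pos: [0.4806, 0.0346, 0.0674]
ee_rot: [-3.14, -0.004, 0.06]
force: [-0.4, 0.4, -1.6]
width: 0.0502
gripper_force: 10.7
rows [-1.002 -9.054  0.106] turn 0.058 rot [-3.14  -0.004  0.06 ] pos [0.4806 0.0346 0.0674] t 4.17 w 0.0502
```

```bash
python3 -m crank '[[[-1,-2.3,0,0],[-1,-4.5,0,0],[-1,-6.8,0,0],[-1,-9,0,0],[-1,-9.05,0,0],[-1,-9.05,0,0]]]'
python3 - <<'E'
from h import *
go(.442,.259,.065,.055)
for n in("scene","top"):
    p,d=arm.grab_frame(n);np.savez(f"{n}1.npz",p=p,d=d)
    C=cloud(n,d)
    m=(C[...,0]>.36)&(C[...,0]<.54)&(C[...,1]>.2)&(C[...,1]<.32)&(C[...,2]>.055)&(C[...,2]<.09)
    P=C[m];P=P[np.argsort(P[:,0])];print(n,len(P),np.round(P[::max(1,len(P)//30)],3).tolist())
    if n=="scene": a=p[165:275,105:255,::-1]
    else: b=p[160:270,120:270,::-1]
cv2.imwrite("pics/b1.png",cv2.hconcat([cv2.resize(a,(400,293),interpolation=2),cv2.resize(b,(400,293),interpolation=2)]))
E
```

```text
t: 4.92
eef_pos: [0.4397, 0.2577, 0.0641]
ee_rot: [3.14, 0.002, 0.06]
force: [-1.0, -0.9, -0.7]
width: 0.0495
gripper_force: 10.7
rows [ 0.095 -0.048 -0.037] turn 0.061 rot [3.14e+00 2.00e-03 6.00e-02] pos [0.4397 0.2577 0.0641] t 4.92 w 0.0495
scene 722 [[0.36, 0.236, 0.074], [0.363, 0.27, 0.067], [0.367, 0.27, 0.069], [0.376, 0.272, 0.075], [0.383, 0.272, 0.071], [0.39, 0.235, 0.075], [0.396, 0.236, 0.075], [0.402, 0.274, 0.067], [0.409, 0.276, 0.07], [0.416, 0.278, 0.067], [0.42, 0.279, 0.081], [0.422, 0.276, 0.074], [0.424, 0.233, 0.083], [0.425, 0.288, 0.075], [0.426, 0.284, 0.072], [0.427, 0.238, 0.065], [0.428, 0.227, 0.084], [0.428, 0.282, 0.084], [0.429, 0.226, 0.085], [0.43, 0.228, 0.081], [0.431, 0.218, 0.082], [0.431, 0.238, 0.065], [0.433, 0.237, 0.066], [0.437, 0.235, 0.084], [0.441, 0.299, 0.079], [0.445, 0.233, 0.09], [0.45, 0.233, 0.086], [0.463, 0.239, 0.063], [0.477, 0.243, 0.066], [0.489, 0.246, 0.068], [0.505, 0.245, 0.074]]
top 156 [[0.36, 0.262, 0.075], [0.36, 0.253, 0.077], [0.361, 0.257, 0.081], [0.362, 0.268, 0.072], [0.363, 0.26, 0.076], [0.363, 0.245, 0.078], [0.365, 0.27, 0.076], [0.365, 0.253, 0.076], [0.365, 0.234, 0.074], [0.365, 0.245, 0.079], [0.367, 0.265, 0.073], [0.367, 0.255, 0.076], [0.368, 0.234, 0.075], [0.369, 0.233, 0.067], [0.37, 0.253, 0.074], [0.372, 0.27, 0.075], [0.374, 0.235, 0.071], [0.378, 0.269, 0.069], [0.381, 0.271, 0.069], [0.384, 0.233, 0.066], [0.386, 0.235, 0.075], [0.391, 0.234, 0.077], [0.398, 0.234, 0.064], [0.485, 0.24, 0.063], [0.49, 0.241, 0.073], [0.492, 0.244, 0.074], [0.495, 0.241, 0.073], [0.497, 0.244, 0.07], [0.499, 0.241, 0.074], [0.502, 0.241, 0.076], [0.504, 0.28, 0.071], [0.507, 0.242, 0.071]]
```

View pics/b1.png

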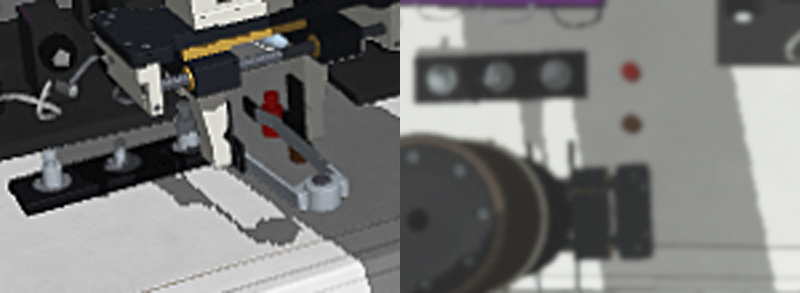

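Tongs are held level, with jaws seen at about (0.497, 0.261) as predicted. I'll lower, then go in.

```bash
python3 -m crank '[[[0,-0.06,1,0],[0,-0.06,1.8,0],[0,-0.06,1.8,0],[0.8,-0.06,1.8,0],[1.6,-0.06,1.8,0],[2.3,-0.06,1.8,0],[2.95,-0.06,1.8,0],[2.95,-0.06,1.8,0],[2.95,-0.06,1.8,0]]]'
python3 - <<'E'
from h import *
go(.513,.264,.019,.055)
for n in("scene","top"):
    p,d=arm.grab_frame(n);np.savez(f"{n}2.npz",p=p,d=d)
    C=cloud(n,d)
    m=(C[...,0]>.54)&(C[...,0]<.595)&(C[...,1]>.235)&(C[...,1]<.3)&(C[...,2]>.015)&(C[...,2]<.06)
    P=C[m];P=P[np.argsort(P[:,1])];print(n,len(P),np.round(P[::max(1,len(P)//40)],3).tolist())
    if n=="scene": a=p[180:250,130:230,::-1]
    else: b=p[165:221,150:230,::-1]
cv2.imwrite("pics/b2.png",cv2.hconcat([cv2.resize(a,(400,280),interpolation=2),cv2.resize(b,(400,280),interpolation=2)]))
E
```

```text
t: 6.15
eef_pos: [0.5138, 0.2637, 0.0202]
ee_rot: [3.141, 0.001, 0.059]
force: [-0.9, -0.1, -0.5]
width: 0.0497
gripper_force: 10.7
rows [-0.033 -0.014  0.046] turn 0.049 rot [3.141e+00 1.000e-03 5.900e-02] pos [0.5138 0.2637 0.0202] t 6.15 w 0.0497
scene 99 [[0.54, 0.245, 0.03], [0.541, 0.245, 0.028], [0.541, 0.245, 0.021], [0.544, 0.246, 0.029], [0.543, 0.246, 0.027], [0.548, 0.247, 0.02], [0.556, 0.247, 0.028], [0.551, 0.248, 0.024], [0.551, 0.248, 0.021], [0.549, 0.248, 0.029], [0.576, 0.249, 0.029], [0.553, 0.249, 0.023], [0.557, 0.249, 0.028], [0.552, 0.249, 0.021], [0.558, 0.25, 0.019], [0.566, 0.25, 0.029], [0.559, 0.25, 0.03], [0.576, 0.251, 0.029], [0.559, 0.251, 0.025], [0.571, 0.251, 0.02], [0.576, 0.251, 0.025], [0.569, 0.251, 0.026], [0.574, 0.252, 0.028], [0.558, 0.252, 0.022], [0.557, 0.252, 0.024], [0.573, 0.252, 0.024], [0.559, 0.253, 0.028], [0.578, 0.261, 0.033], [0.568, 0.261, 0.022], [0.568, 0.262, 0.036], [0.574, 0.262, 0.033], [0.565, 0.262, 0.019], [0.567, 0.263, 0.032], [0.566, 0.263, 0.03], [0.565, 0.263, 0.028], [0.566, 0.264, 0.019], [0.566, 0.264, 0.016]
[... 875 characters left out ...]
, 0.26, 0.026], [0.572, 0.261, 0.038], [0.568, 0.261, 0.033], [0.57, 0.262, 0.033], [0.567, 0.262, 0.017], [0.575, 0.262, 0.033], [0.578, 0.262, 0.032], [0.571, 0.262, 0.046], [0.574, 0.262, 0.044], [0.58, 0.262, 0.029], [0.576, 0.262, 0.043], [0.569, 0.263, 0.042], [0.566, 0.263, 0.025], [0.567, 0.263, 0.036], [0.578, 0.264, 0.049], [0.569, 0.264, 0.046], [0.574, 0.264, 0.046], [0.571, 0.264, 0.045], [0.576, 0.265, 0.045], [0.58, 0.265, 0.03], [0.576, 0.266, 0.049], [0.583, 0.267, 0.032], [0.579, 0.267, 0.046], [0.571, 0.267, 0.045], [0.574, 0.268, 0.042], [0.571, 0.269, 0.046], [0.576, 0.269, 0.047], [0.579, 0.269, 0.046], [0.574, 0.27, 0.045], [0.573, 0.271, 0.049], [0.576, 0.272, 0.047]]
```

View pics/b2.png

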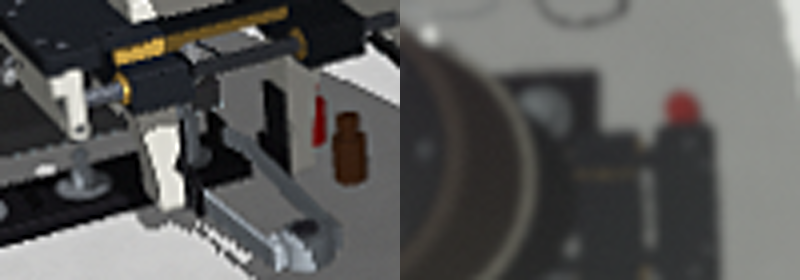

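Jaws straddle the weight centrally (jaw mid about x 0.571, y 0.267; weight about 0.573, 0.267). Closing.

```bash
python3 -m crank '[[[0.06,0,0,0],[0.06,0,0,0],[0.06,0,0,0],[0.06,0,0,0],[0.06,0,0,0],[0.06,0,0,0]]]' 0.65 42
python3 -m crank '[[[0,0,-0.4,0],[0,0,-0.8,0],[0,0,-1.2,0],[0,0,-1.2,0]]]'
python3 - <<'E'
from h import *
go(.43,.2,.085,.055)
for n in("scene","top"):
    p,d=arm.grab_frame(n);np.savez(f"{n}3.npz",p=p,d=d)
    if n=="scene": a=p[180:250,130:230,::-1]
    else: b=p[165:221,150:230,::-1]
cv2.imwrite("pics/b3.png",cv2.hconcat([cv2.resize(a,(400,280),interpolation=2),cv2.resize(b,(400,280),interpolation=2)]))
E
```

```text
t: 7.0
eef_pos: [0.5157, 0.2642, 0.0203]
ee_rot: [-3.142, -0.0, 0.06]
force: [-0.5, 0.4, -0.8]
width: 0.0406
gripper_force: 41.9
t: 7.5
eef_pos: [0.5163, 0.2647, 0.0516]
ee_rot: [-3.14, -0.002, 0.06]
force: [-0.1, -0.0, -1.2]
width: 0.0404
gripper_force: 41.9
rows [-3.598  2.375 -1.345] turn 0.057 rot [-3.14e+00 -2.00e-03  6.00e-02] pos [0.5163 0.2647 0.0516] t 7.5 w 0.0404
```

View pics/b3.png

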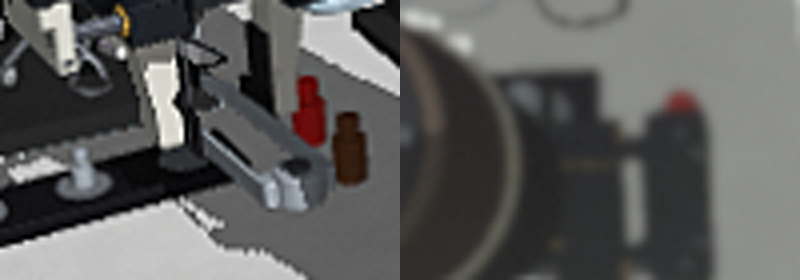

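```bash
python3 -m crank '[[[0,0,-1,0],[-0.8,0,-1.8,0],[-2,0,-1.8,0],[-3,0.5,-1.8,0],[-3.3,1.6,-1.8,0],[-3.4,3,-1.8,0],[-3.5,4.5,-1.8,0],[-3.5,6,-1.8,0],[-3.5,7.5,-1.8,0],[-3.5,9,-1.8,0],[-3.5,10.5,-1.8,0],[-3.5,12,-1.8,0]]]'
python3 - <<'E'
from h import *
go(.4737,-.184,.09,.06)
E
```

```text
t: 9.1
eef_pos: [0.446, -0.0418, 0.0951]
ee_rot: [3.142, 0.0, 0.06]
force: [0.6, 0.2, -1.2]
width: 0.0407
gripper_force: 41.9
rows [0.765 5.745 0.205] turn -0.001 rot [3.142 0.    0.06 ] pos [ 0.446  -0.0418  0.0951] t 9.1 w 0.0407
```

```bash
python3 -m crank '[[[0.2,1.2,0,0],[0.4,2.7,0,0],[0.76,4.2,0,0],[0.76,5.3,0,0],[0.76,5.74,0.6,0],[0.76,5.74,1,0],[0.76,5.74,1,0],[0.76,5.74,1,0]]]'
python3 - <<'E'
from h import *
go(.4737,-.184,.043,.06)
for n in("scene","top"):
    p,d=arm.grab_frame(n);np.savez(f"{n}4.npz",p=p,d=d)
    C=cloud(n,d)
    m=(C[...,0]>.50)&(C[...,0]<.57)&(C[...,1]>-.24)&(C[...,1]<-.12)&(C[...,2]>.05)&(C[...,2]<.11)
    P=C[m];
    for z in np.arange(.05,.11,.006):
        Q=P[(P[:,2]>=z)&(P[:,2]<z+.006)]
        if len(Q):print(n,round(z,3),len(Q),np.round([Q.min(0),Q.max(0)],3).tolist())
    m=(C[...,0]>.45)&(C[...,0]<.60)&(C[...,1]>-.24)&(C[...,1]<-.12)&(C[...,2]>.0265)&(C[...,2]<.036);P=C[m]
    print("pan",np.round([P.min(0),P.max(0)],3).tolist())
    if n=="scene": a=p[130:214,290:410,::-1]
    else: b=p[160:244,300:420,::-1]
cv2.imwrite("pics/b4.png",cv2.hconcat([cv2.resize(a,(400,280),interpolation=2),cv2.resize(b,(400,280),interpolation=2)]))
E
```

```text
t: 10.1
eef_pos: [0.474, -0.1819, 0.0704]
ee_rot: [3.142, 0.0, 0.061]
force: [-0.1, 0.8, -1.3]
width: 0.0404
gripper_force: 41.9
rows [-0.017  0.081  1.094] turn 0.012 rot [3.142 0.    0.061] pos [ 0.474  -0.1819  0.0704] t 10.1 w 0.0404
scene 0.056 5 [[0.524, -0.176, 0.06], [0.537, -0.168, 0.062]]
scene 0.062 9 [[0.521, -0.176, 0.062], [0.534, -0.166, 0.068]]
scene 0.068 21 [[0.504, -0.18, 0.068], [0.538, -0.162, 0.074]]
scene 0.074 34 [[0.502, -0.181, 0.074], [0.539, -0.162, 0.08]]
scene 0.08 26 [[0.515, -0.184, 0.08], [0.537, -0.163, 0.086]]
scene 0.086 11 [[0.525, -0.177, 0.086], [0.535, -0.17, 0.092]]
scene 0.092 6 [[0.527, -0.175, 0.093], [0.534, -0.171, 0.096]]
pan [[0.491, -0.222, 0.027], [0.572, -0.141, 0.033]]
pan [[0.556, -0.214, 0.027], [0.576, -0.137, 0.035]]
```

View pics/b4.png

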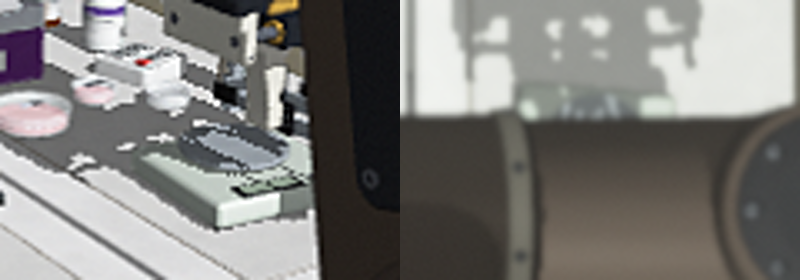

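```bash
python3 -m crank '[[[0,0.1,0.4,0],[0,0.1,0.8,0],[0,0.1,1.0,0],[0,0.1,1.12,0],[0,0.1,1.12,0],[0,0.1,1.12,0]]]'
python3 -m crank '[[[0,0,0.04,0],[0,0,0.04,0]]]'
```

```text
t: 10.95
eef_pos: [0.4742, -0.1852, 0.0425]
ee_rot: [3.142, -0.0, 0.06]
force: [0.3, 0.8, -2.0]
width: 0.0405
gripper_force: 41.9
t: 11.2
eef_pos: [0.474, -0.1851, 0.0414]
ee_rot: [3.142, -0.0, 0.06]
force: [0.2, -0.3, -1.3]
width: 0.0408
gripper_force: 41.9
```

```bash
python3 -m crank '[[[0,0,0.04,0],[0,0,0.04,0]]]' | grep -E "eef|force"
python3 -m crank '[[[0,0,0.03,0],[0,0,0.03,0]]]'| grep -E "eef|force"
```

```text
eef_pos: [0.4741, -0.1851, 0.0404]
force: [0.1, 1.5, -0.9]
gripper_force: 41.9
eef_pos: [0.474, -0.1852, 0.0397]
force: [-0.9, 0.8, 1.4]
gripper_force: 41.9
```

```bash
python3 -m crank '[[[0,0,0.03,0],[0,0,0.03,0]]]'| grep -E "eef|force"
```

```text
eef_pos: [0.474, -0.1852, 0.0389]
force: [-2.2, -0.1, 4.1]
gripper_force: 41.9
```

Contact with the pan is clear. I'll ease off and open the tongs to 50 mm.

```bash
python3 -m crank '[[[0,0,-0.04,0],[0,0,-0.04,0]]]' | grep -E "eef|force"
python3 -m crank '[[[0,0,0,0],[0,0,0,0],[0,0,0,0],[0,0,0,0],[0,0,0,0]]]' 0.435 35
python3 - <<'E'
from h import *
go(.4,-.185,.043,.06)
p,d=arm.grab_frame("scene")
C=cloud("scene",d)
m=(C[...,0]>.49)&(C[...,0]<.58)&(C[...,1]>-.24)&(C[...,1]<-.12)&(C[...,2]>.034)&(C[...,2]<.08)
P=C[m]
for z in np.arange(.03,.075,.006):
    Q=P[(P[:,2]>=z)&(P[:,2]<z+.006)]
    if len(Q):print(round(z,3),len(Q),np.round([Q.min(0),Q.max(0)],3).tolist())
cv2.imwrite("pics/b5.png",cv2.resize(p[150:210,320:410,::-1],(720,480),interpolation=2))
E
```

```text
eef_pos: [0.4741, -0.1851, 0.0398]
force: [-0.6, 0.4, 1.1]
gripper_force: 41.9
t: 12.82
eef_pos: [0.474, -0.1851, 0.0398]
ee_rot: [-3.142, -0.0, 0.06]
force: [0.5, 0.2, -1.1]
width: 0.0497
gripper_force: 10.7
rows [-2.955 -0.182 -0.128] turn -0.002 rot [-3.142 -0.     0.06 ] pos [ 0.474  -0.1851  0.0398] t 12.82 w 0.0497
0.036 20 [[0.491, -0.205, 0.037], [0.538, -0.16, 0.042]]
0.042 46 [[0.492, -0.206, 0.042], [0.534, -0.156, 0.048]]
0.048 32 [[0.493, -0.205, 0.048], [0.536, -0.159, 0.054]]
0.054 10 [[0.525, -0.181, 0.054], [0.539, -0.171, 0.059]]
0.06 2 [[0.527, -0.176, 0.06], [0.531, -0.175, 0.062]]
```

View pics/b5.png

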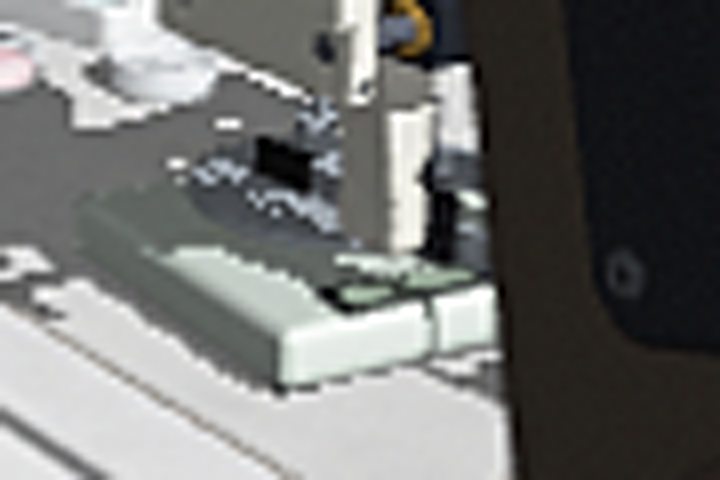

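```bash
python3 -m crank '[[[-0.3,0,0,0],[-0.8,0,0,0],[-1.4,0,0,0],[-2,0,0,0],[-2,0,-1,0],[-2,0,-2,0],[-2,0,-2,0],[-2,0,-2,0]]]'
python3 - <<'E'
from h import *
go(.479,.0335,.09,.06)
for n in ("scene","top"):
    p,d=arm.grab_frame(n)
    C=cloud(n,d)
    m=(C[...,0]>.49)&(C[...,0]<.58)&(C[...,1]>-.24)&(C[...,1]<-.12)&(C[...,2]>.034)&(C[...,2]<.075)
    P=C[m]
    for z in np.arange(.03,.075,.006):
        Q=P[(P[:,2]>=z)&(P[:,2]<z+.006)]
        if len(Q):print(n,round(z,3),len(Q),np.round([Q.min(0),Q.max(0)],3).tolist())
    m=(C[...,0]>.48)&(C[...,0]<.58)&(C[...,1]>-.235)&(C[...,1]<-.13)&(C[...,2]>.0265)&(C[...,2]<.034);P=C[m]
    print("pan",np.round([P.min(0),P.max(0)],3).tolist())
    if n=="scene": cv2.imwrite("pics/b6.png",cv2.resize(p[140:260,100:410,::-1],(800,310),interpolation=2))
E
```

```text
t: 13.88
eef_pos: [0.4233, -0.1881, 0.0894]
ee_rot: [-3.141, 0.0, 0.059]
force: [-0.8, -0.0, -1.5]
width: 0.0494
gripper_force: 10.7
rows [ 2.752 -8.714 -0.021] turn -0.006 rot [-3.141  0.     0.059] pos [ 0.4233 -0.1881  0.0894] t 13.88 w 0.0494
scene 0.03 5 [[0.524, -0.181, 0.034], [0.526, -0.17, 0.036]]
scene 0.036 18 [[0.522, -0.183, 0.036], [0.534, -0.169, 0.041]]
scene 0.042 17 [[0.52, -0.182, 0.042], [0.533, -0.17, 0.048]]
scene 0.048 16 [[0.522, -0.185, 0.048], [0.536, -0.17, 0.054]]
scene 0.054 18 [[0.521, -0.187, 0.054], [0.537, -0.17, 0.058]]
scene 0.06 14 [[0.525, -0.185, 0.06], [0.534, -0.173, 0.066]]
scene 0.066 6 [[0.526, -0.183, 0.066], [0.534, -0.176, 0.068]]
pan [[0.49, -0.222, 0.027], [0.573, -0.142, 0.034]]
top 0.03 8 [[0.507, -0.207, 0.034], [0.561, -0.167, 0.036]]
top 0.036 4 [[0.524, -0.176, 0.036], [0.536, -0.164, 0.038]]
top 0.042 6 [[0.523, -0.177, 0.044], [0.535, -0.172, 0.048]]
top 0.048 15 [[0.523, -0.185, 0.049], [0.54, -0.173, 0.054]]
top 0.054 7 [[0.523, -0.187, 0.054], [0.532, -0.172, 0.056]]
top 0.06 14 [[0.527, -0.185, 0.06], [0.537, -0.175, 0.065]]
top 0.066 8 [[0.526, -0.184, 0.066], [0.536, -0.174, 0.071]]
pan [[0.494, -0.227, 0.027], [0.571, -0.134, 0.034]]
```

View pics/b6.png

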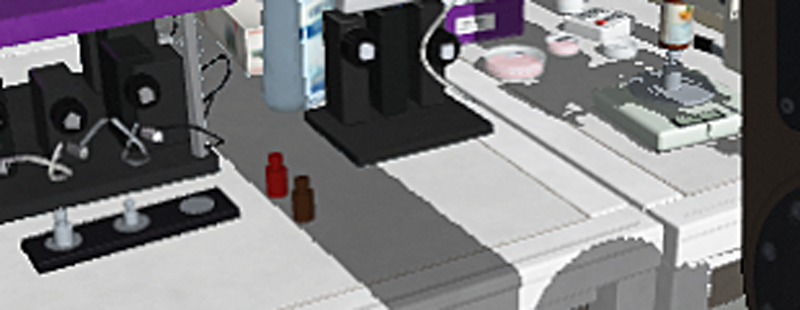

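Weight stands upright at about (0.530, -0.180), and the pan centre is (0.531, -0.181). The other two weights, near (62,230) and (128,215), still stand. Now I'll lay the tongs back down.

```bash
python3 -m crank '[[[0.2,-1.5,0,0],[0.6,-3,0,0],[1.2,-4.5,0,0],[1.8,-6,0,0],[2.4,-7.5,0,0],[2.9,-8.7,0,0],[2.9,-8.7,0.8,0],[2.9,-8.7,1.8,0],[2.9,-8.7,2.6,0],[2.9,-8.7,3.1,0],[2.9,-8.7,3.1,0],[2.9,-8.7,3.1,0]]]'
python3 -c "
from h import *
go(.483,.0335,.003,.06)"
```

```text
t: 15.48
eef_pos: [0.4838, 0.0334, 0.0127]
ee_rot: [-3.142, -0.0, 0.06]
force: [0.3, 0.5, -0.0]
width: 0.0497
gripper_force: 10.7
rows [-0.033 -0.005  0.388] turn -0.002 rot [-3.142 -0.     0.06 ] pos [0.4838 0.0334 0.0127] t 15.47 w 0.0497
```

```bash
python3 -m crank '[[[0,0,0.2,0],[0,0,0.32,0],[0,0,0.32,0],[0,0,0.32,0]]]'|grep -E "eef|force"
python3 -m crank '[[[0,0,0.05,0],[0,0,0.05,0],[0,0,0.05,0]]]'|grep -E "eef|force"
```

```text
eef_pos: [0.4835, 0.0333, 0.0044]
force: [-0.6, 0.0, -1.8]
gripper_force: 10.7
eef_pos: [0.4836, 0.0334, 0.0031]
force: [-0.9, 0.7, -1.1]
gripper_force: 10.7
```

```bash
python3 -m crank '[[[0,0,0.04,0],[0,0,0.04,0]]]'|grep -E "eef|force"
python3 -m crank '[[[0,0,0,0],[0,0,0,0],[0,0,0,0],[0,0,0,0],[0,0,0,0],[0,0,0,0]]]' 0
python3 -m crank '[[[0,0,-1,0],[0,0,-3,0],[0,0,-5,0],[0,0,-6,0],[0,-2,-6,0],[0,-4,-6,0],[0,-6,-6,0],[0,-6,-6,0],[0,-6,-6,0]]]'
python3 - <<'E'
from h import *
C=[]
for n in ("scene","top"):
    p,d=arm.grab_frame(n);C=cloud(n,d)
    for nm,b in(("tongs",(.37,.58,-.03,.1,.006,.06)),("wt",(.50,.56,-.21,-.15,.036,.08))):
        m=(C[...,0]>b[0])&(C[...,0]<b[1])&(C[...,1]>b[2])&(C[...,1]<b[3])&(C[...,2]>b[4])&(C[...,2]<b[5])
        P=C[m];print(n,nm,len(P),np.round([P.min(0),P.max(0)],3).tolist())
    if n=="scene": cv2.imwrite("pics/b7.png",cv2.resize(p[140:260,100:410,::-1],(800,310),interpolation=2))
E
```

```text
eef_pos: [0.4837, 0.0334, 0.0028]
force: [-4.0, -0.2, 9.0]
gripper_force: 10.4
t: 17.35
eef_pos: [0.4834, 0.0333, 0.002]
ee_rot: [3.142, 0.0, 0.06]
force: [-0.3, -0.6, -0.1]
width: 0.0878
gripper_force: 0.0
t: 18.48
eef_pos: [0.4741, 0.183, 0.1518]
ee_rot: [3.141, 0.001, 0.061]
force: [0.5, -0.0, -0.3]
width: 0.0875
gripper_force: 0.0
scene tongs 548 [[0.391, -0.009, 0.006], [0.58, 0.095, 0.059]]
scene wt 89 [[0.52, -0.186, 0.036], [0.542, -0.169, 0.068]]
top tongs 303 [[0.392, -0.029, 0.006], [0.58, 0.083, 0.056]]
top wt 51 [[0.523, -0.187, 0.036], [0.54, -0.171, 0.069]]
```

View pics/b7.png

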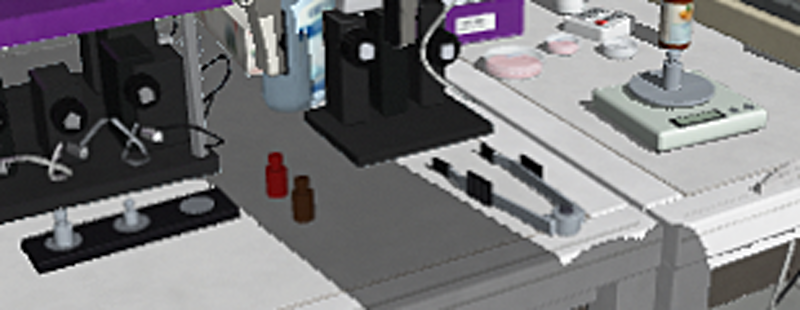

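The large weight stands upright mid-pan at about (672,75). The tongs lie flat and free on the table at about (510,190), and the two smaller weights and both look-alikes have not moved.

```bash
python3 -c "
from station import arm
print(arm.job_done())"
```

```text
the job is handed in; nothing more can be done
None
```

Job handed in at about 18.5 s: the large weight stands upright within about 1 mm of the pan's centre, the two smaller weights are still on the stand, and the tongs lie flat on the table, released.

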